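Stack the stone-disc ornament on its stand

ROBOT

A 7-joint arm with a two-finger parallel gripper is mounted at the origin on the work surface. World frame = base frame: x ahead of the robot, y to its left, z up, the work surface at z = 0. Lengths are in m, angles in rad, forces in N, time in s.
With the tool pointing down it reaches from about 0.4 to 0.85 m from the base axis. Payload 6.9 kg.
Tool frame: the origin (TCP) lies midway between the tips of the shut fingers; the grasp point (between the pads) lies behind it (ctrl.pinch_z is the z of the grasp point in the tool frame, in m); z points along the fingers, y is the direction in which the jaws open and shut (so a half turn about z gives the same grasp; the last joint's range is limited). The gripper opens to 85 mm and grips with 20 to 120 N. Pads are 22 mm wide; open, the fingers measure 114 mm over their backs; the gripper's body (76 mm by 85 mm) begins 54 mm behind the grasp point. The pads swing forward as they close: fully open they stand 13 mm farther back than shut.
Start: joints at [-1.073, 0.507, -0.238, 1.5, 0.126, 1.149, -0.155], TCP at [0.239, 0.578, 0.231] pointing down, gripper open.
Joint ranges: [-3.08, 3.08], [-0.24, 2.05], [-1.43, 1.35], [0, 2.5], [-1.52, 4.66], [0.17, 1.96], [-2.89, 2.89]. Speed limits (rad/s): [2.39, 2.39, 3.14, 3.14, 3.14, 3.14, 3.14].

INTERFACE

Orientations are given as a unit quaternion [w, x, y, z].
In Python, from station import ctrl, get_state, vision, ticket, models gives the robot as it stands. Calls block until the motion is done:
- ctrl.movep(position, orientation): joint-space move of the TCP to a pose.
- ctrl.movel(position, frame=None, max_speed=0.15): straight line of the TCP; frame=None keeps the orientation; max_speed is the mean speed in m/s.
- ctrl.set_joints(angles): joint-space move.
- ctrl.ungrasp() and ctrl.close_gripper(force=None): open the fingers fully, or close them until they stop; force is the grip in N (None keeps the last).
- ctrl.pause(seconds).
- ctrl.ik(position, orientation): joint angles nearest the present ones, or None.
- get_state(): the state.
- vision.grab_frame(name): name is "scene" or "top"; returns (picture, depth): 480x640x3 uint8, blue, green, red; 480x640 float32, m along the optical axis (not along the pixel's ray), 0 where there is no reading.
- vision.camera_info(name): a dict with "mtx" (3x3 intrinsics, pixels), "R" (3x3) and "t" (3): a world point X has camera coordinates R X + t. Camera axes: x right, y down, z forward; pixel columns grow to the right and rows downward; lengths in m; the calibration is good to about 2 mm. A picture is of the moment at which its call begins. camera_info takes no time and is no camera call.
A pose or a line that the arm cannot do raises ctrl.Unreachable and nothing moves.
- ticket.close_job(): hands the job in, once; it reports no verdict.
Trained networks look in the newest picture that a camera, given by its name, has taken for a name from the list of things; names that differ only in an ending like _2 or _b are one class to them, and where a whole thing is asked for, a point or a joint stands for the part that bears it (a point fixed in the world has none). Each returns a list of dicts, best first, with "p" (0 to 1); they miss things now and then, are a little off and sometimes report something else, mostly with a low value. They report only what shows in the picture. A call takes as long as a camera call. They do not tell look-alikes from the thing itself.
- models.recognise(camera, target): "point" ([column, row] in pixels, amid what is visible of it).
- models.masks_of(camera, target): "mask" (480x640 bool, what is visible of it) and "point" ([column, row] in pixels, amid what is visible of it).
The state is a dict: "time": time; "qpos": joint angles; "qd": joint speeds; "tau": joint torques, N m; "tcp_pos": TCP position; "eef_rot": TCP orientation; "contact_force": force on the tool from outside, world axes, zero at the start; "wrist_torque": the same for the moment, N m; "width": finger opening in m.
Only numpy, scipy, OpenCV 4.12 (cv2) and the standard library are available. Lean on these libraries where they do the work, as an engineer would, in place of code of your own. Each camera call takes 0.05 s, during which the arm holds its last target. There are 200 camera calls.

TASK

Put the stone-disc ornament together: take the cardboard sleeve off the post of the stand and leave it in the wooden tray, then thread the discs down the post one at a time, each fully home and lying flat before the next. The two largest look alike but one is weighted: feel which is heavier and put that one on first, at the bottom, its light twin on it, then whichever smaller discs are there in order of size, largest first, and last the brass collar on top. Leave the coral, the candle and the bowl where they are.

Things in the scene. Friction and masses are not known exactly. Their poses are not given: they have to be found in the camera images.
- post_foot (a point): point on the post's axis at the top face of the plinth, where the first disc seats. The plinth is a dark steel plate 110 x 110 x 12 mm, fixed to the table; the post stands in its middle, z up. Position and yaw vary
- post_tip (a point): tip of the steel post: 12 mm thick, 56 mm tall above the plinth, its top 4 mm tapered to 6 mm. At the start the sleeve hides it
- sleeve_c (a point): centre, half-way up, of the square cardboard sleeve (32 x 32 mm outside, 3 mm walls, 60 mm long along its z, open at both ends, 30 g), which at the start stands over the post on the plinth. x and y are square to its sides
- tray_in (a point): centre of the inner floor (6 mm above the table) of the fixed wooden tray, 130 x 130 mm outside, 22 mm high, 6 mm walls
- twin_a_c (a point): its centre, half-way up. Flat round sand-coloured stone disc, 66 mm across and 11 mm thick, with a 16 mm round hole through its middle; z is its axis (either face may be up). Starts lying flat on the table. One of two look-alikes: one weighs about 100 g and the other, weighted inside, about 280 g; only lifting them tells which
- twin_b_c (a point): its centre, half-way up. Flat round sand-coloured stone disc, 66 mm across and 11 mm thick, with a 16 mm round hole through its middle; z is its axis (either face may be up). Starts lying flat on the table. The other of the two look-alikes; only lifting them tells which is the heavier
- disc_l_c (a point): its centre, half-way up. Flat round sand-coloured stone disc, 56 mm across and 7 mm thick, with a 16 mm round hole through its middle; z is its axis (either face may be up). Starts lying flat on the table. May be absent
- disc_m_c (a point): its centre, half-way up. Flat round sand-coloured stone disc, 48 mm across and 7 mm thick, with a 16 mm round hole through its middle; z is its axis (either face may be up). Starts lying flat on the table. May be absent
- disc_s_c (a point): its centre, half-way up. Flat round sand-coloured stone disc, 40 mm across and 7 mm thick, with a 16 mm round hole through its middle; z is its axis (either face may be up). Starts lying flat on the table. May be absent
- disc_t_c (a point): its centre, half-way up. Flat round sand-coloured stone disc, 32 mm across and 7 mm thick, with a 16 mm round hole through its middle; z is its axis (either face may be up). Starts lying flat on the table. May be absent; at least two of the 56, 48, 40 and 32 mm discs are there
- collar_c (a point): centre, half-way up, of the brass collar: a short tube 24 mm across and 14 mm tall with a 16 mm hole; z is its axis. Starts standing flat on the table
- coral: grey coral ornament, about 90 mm across and 90 mm tall, loose; bystander. Origin under its middle
- candle: black pillar candle, 72 mm across, 85 mm tall, loose; bystander. Origin under its middle
- bowl: white bowl, 110 mm across, 40 mm tall, loose; bystander. Origin under its middle
Things that resemble listed ones, but are neither listed nor needed, are in the scene too. Leave any green or turquoise look-alike of the part that bears disc_l_c alone. What is shaped like the part that bears disc_s_c but green is not meant.

How it is judged:
On the way, in this order (a step that is already met when the one before it is completed fails the run):
1. the cardboard sleeve is off the post and in the tray, let go (horizontal distance between sleeve_c and tray_in below 0.055 m and height (world z) of sleeve_c below 0.05 m and contact force between sleeve and the fingers below 0.3 N), for 0.2 s.
2. one of the large discs lies home on the plinth, let go ((((horizontal distance between twin_a_c and post_foot below 0.005 m and angle between the z axis of twin_a_c and the z axis of post_foot, either way round below 0.06 rad and z of twin_a_c in the frame of post_foot between 0.0035 and 0.0075 m) and contact force between twin_a and the fingers below 0.3 N) or ((horizontal distance between twin_b_c and post_foot below 0.005 m and angle between the z axis of twin_b_c and the z axis of post_foot, either way round below 0.06 rad and z of twin_b_c in the frame of post_foot between 0.0035 and 0.0075 m) and contact force between twin_b and the fingers below 0.3 N))), for 0.2 s.
3. both large discs lie home, let go, the light one on top (it weighs less than 1.8 N on the other) (((horizontal distance between twin_a_c and post_foot below 0.005 m and angle between the z axis of twin_a_c and the z axis of post_foot, either way round below 0.06 rad and z of twin_a_c in the frame of post_foot between 0.0145 and 0.0185 m and (horizontal distance between twin_b_c and post_foot below 0.005 m and angle between the z axis of twin_b_c and the z axis of post_foot, either way round below 0.06 rad and z of twin_b_c in the frame of post_foot between 0.0035 and 0.0075 m)) or (horizontal distance between twin_b_c and post_foot below 0.005 m and angle between the z axis of twin_b_c and the z axis of post_foot, either way round below 0.06 rad and z of twin_b_c in the frame of post_foot between 0.0145 and 0.0185 m and (horizontal distance between twin_a_c and post_foot below 0.005 m and angle between the z axis of twin_a_c and the z axis of post_foot, either way round below 0.06 rad and z of twin_a_c in the frame of post_foot between 0.0035 and 0.0075 m))) and contact force between twin_a and twin_b below 1.8 N and contact force between each of twin_a, twin_b and the fingers below 0.3 N), for 0.2 s.
4. the 56 mm disc lies home on the twins, let go (horizontal distance between disc_l_c and post_foot below 0.005 m and angle between the z axis of disc_l_c and the z axis of post_foot, either way round below 0.06 rad and z of disc_l_c in the frame of post_foot above 0.023 m and (distance between disc_l_c and twin_a_c between 0.007 and 0.0112 m or distance between disc_l_c and twin_b_c between 0.007 and 0.0112 m) and contact force between disc_l and the fingers below 0.3 N), for 0.2 s.
5. the 48 mm disc lies home on the stack, let go (horizontal distance between disc_m_c and post_foot below 0.005 m and angle between the z axis of disc_m_c and the z axis of post_foot, either way round below 0.06 rad and z of disc_m_c in the frame of post_foot above 0.023 m and (distance between disc_m_c and disc_l_c between 0.005 and 0.0092 m or distance between disc_m_c and twin_a_c between 0.007 and 0.0112 m or distance between disc_m_c and twin_b_c between 0.007 and 0.0112 m) and contact force between disc_m and the fingers below 0.3 N), for 0.2 s.
6. the 40 mm disc lies home on the stack, let go (horizontal distance between disc_s_c and post_foot below 0.005 m and angle between the z axis of disc_s_c and the z axis of post_foot, either way round below 0.06 rad and z of disc_s_c in the frame of post_foot above 0.023 m and (distance between disc_s_c and disc_m_c between 0.005 and 0.0092 m or distance between disc_s_c and disc_l_c between 0.005 and 0.0092 m or distance between disc_s_c and twin_a_c between 0.007 and 0.0112 m or distance between disc_s_c and twin_b_c between 0.007 and 0.0112 m) and contact force between disc_s and the fingers below 0.3 N), for 0.2 s.
7. the 32 mm disc lies home on the stack, let go (horizontal distance between disc_t_c and post_foot below 0.005 m and angle between the z axis of disc_t_c and the z axis of post_foot, either way round below 0.06 rad and z of disc_t_c in the frame of post_foot above 0.023 m and (distance between disc_t_c and disc_s_c between 0.005 and 0.0092 m or distance between disc_t_c and disc_m_c between 0.005 and 0.0092 m or distance between disc_t_c and disc_l_c between 0.005 and 0.0092 m or distance between disc_t_c and twin_a_c between 0.007 and 0.0112 m or distance between disc_t_c and twin_b_c between 0.007 and 0.0112 m) and contact force between disc_t and the fingers below 0.3 N), for 0.2 s.
8. the brass collar rests on top of the stack, let go (horizontal distance between collar_c and post_foot below 0.005 m and angle between the z axis of collar_c and the z axis of post_foot, either way round below 0.06 rad and z of collar_c in the frame of post_foot above 0.023 m and (distance between collar_c and disc_t_c between 0.0085 and 0.0127 m or distance between collar_c and disc_s_c between 0.0085 and 0.0127 m or distance between collar_c and disc_m_c between 0.0085 and 0.0127 m or distance between collar_c and disc_l_c between 0.0085 and 0.0127 m) and contact force between collar and the fingers below 0.3 N), for 0.2 s.
At the end, for the whole second after the job is handed in: Sleeve in the tray (within 55 mm of its middle, below 50 mm). Discs and collar round the post (within 5 mm of its axis), flat to 0.06 rad, each seated within 2 mm on the one below: heavier twin, light twin, 56, 48, 40, 32 mm discs (those there), collar (horizontal distance between sleeve_c and tray_in below 0.055 m and height (world z) of sleeve_c below 0.05 m and ((horizontal distance between twin_a_c and post_foot below 0.005 m and angle between the z axis of twin_a_c and the z axis of post_foot, either way round below 0.06 rad and z of twin_a_c in the frame of post_foot between 0.0145 and 0.0185 m and (horizontal distance between twin_b_c and post_foot below 0.005 m and angle between the z axis of twin_b_c and the z axis of post_foot, either way round below 0.06 rad and z of twin_b_c in the frame of post_foot between 0.0035 and 0.0075 m)) or (horizontal distance between twin_b_c and post_foot below 0.005 m and angle between the z axis of twin_b_c and the z axis of post_foot, either way round below 0.06 rad and z of twin_b_c in the frame of post_foot between 0.0145 and 0.0185 m and (horizontal distance between twin_a_c and post_foot below 0.005 m and angle between the z axis of twin_a_c and the z axis of post_foot, either way round below 0.06 rad and z of twin_a_c in the frame of post_foot between 0.0035 and 0.0075 m))) and contact force between twin_a and twin_b below 2.7 N and horizontal distance between each of disc_l_c, disc_m_c, disc_s_c, disc_t_c, collar_c and post_foot below 0.005 m and angle between the z axis of each of disc_l_c, disc_m_c, disc_s_c, disc_t_c, collar_c and the z axis of post_foot, either way round below 0.06 rad and z of each of disc_l_c, disc_m_c, disc_s_c, disc_t_c, collar_c in the frame of post_foot above 0.023 m and (distance between disc_l_c and twin_a_c between 0.007 and 0.0112 m or distance between disc_l_c and twin_b_c between 0.007 and 0.0112 m) and (distance between disc_m_c and disc_l_c between 0.005 and 0.0092 m or distance between disc_m_c and twin_a_c between 0.007 and 0.0112 m or distance between disc_m_c and twin_b_c between 0.007 and 0.0112 m) and (distance between disc_s_c and disc_m_c between 0.005 and 0.0092 m or distance between disc_s_c and disc_l_c between 0.005 and 0.0092 m or distance between disc_s_c and twin_a_c between 0.007 and 0.0112 m or distance between disc_s_c and twin_b_c between 0.007 and 0.0112 m) and (distance between disc_t_c and disc_s_c between 0.005 and 0.0092 m or distance between disc_t_c and disc_m_c between 0.005 and 0.0092 m or distance between disc_t_c and disc_l_c between 0.005 and 0.0092 m or distance between disc_t_c and twin_a_c between 0.007 and 0.0112 m or distance between disc_t_c and twin_b_c between 0.007 and 0.0112 m) and (distance between collar_c and disc_t_c between 0.0085 and 0.0127 m or distance between collar_c and disc_s_c between 0.0085 and 0.0127 m or distance between collar_c and disc_m_c between 0.0085 and 0.0127 m or distance between collar_c and disc_l_c between 0.0085 and 0.0127 m)); the robot touches nothing.
It fails at once if the coral is moved by more than 20 mm (distance of coral from where it was at the start of the episode above 0.02 m).
It fails at once if the candle is moved by more than 20 mm (distance of candle from where it was at the start of the episode above 0.02 m).
It fails at once if the bowl is moved by more than 20 mm (distance of bowl from where it was at the start of the episode above 0.02 m).
Of disc_l, disc_m, disc_s, disc_t only 2 to 4 are there at a start; the rules pass over those that are not, and their reading is None.
At some moment in a run one of disc_l, disc_m, disc_s, disc_t, collar may be knocked a few centimetres aside while the robot is not near it.
Once in a run the grip may slacken for a moment while it holds something.
It also fails if it takes over 210 s, if anything falls off the work surface, if the arm or the gripper's body presses on something with over 40 N, if the wrist force passes 120 N, or if a joint passes its speed limit or range.

## Working session

There is one attempt and no reset: what is moved stays moved. The work goes in short steps, each a Python script; the robot and the scene stay as the last script left them, time stands still between calls to the robot, and variables do not carry over. Pictures are saved under pics/ and viewed, about 12 in all and at most 16, crops included, and the job is handed in when it is done.

```bash
ls; mkdir -p pics; python3 - <<'E'
from station import ctrl,get_state,vision
import cv2
for n in("scene","top"):
    im,d=vision.grab_frame(n); cv2.imwrite(f"pics/{n}0.png",im)
    c=vision.camera_info(n); print(n,c["mtx"].tolist(),(-c["R"].T@c["t"]).round(3),c["R"].round(3).tolist())
print(get_state(),ctrl.pinch_z)
E
```

```text
pics
scene [[441.1492251904731, 0.0, 314.7747358977161], [0.0, 441.1492251904731, 241.12162827288057], [0.0, 0.0, 1.0]] [0.958 0.417 0.992] [[-0.821, 0.571, 0.008], [0.467, 0.68, -0.566], [-0.328, -0.461, -0.825]]
top [[471.49501314643123, 0.0, 321.53638455139304], [0.0, 471.49501314643123, 240.86694568906915], [0.0, 0.0, 1.0]] [ 0.437 -0.077  1.166] [[0.016, -1.0, -0.017], [-0.986, -0.013, -0.165], [0.165, 0.019, -0.986]]
{'time': 0.1, 'qpos': array([-1.07347292,  0.50823472, -0.23752965,  1.50102772,  0.12566356,
        1.14888122, -0.1547923 ]), 'qd': array([ 0.00032268, -0.00080253, -0.00108005, -0.00408757,  0.00205409,
       -0.00168516,  0.00064284]), 'tau': array([-4.62906275e-03, -6.21839190e+01, -2.19483107e+00, -2.50203681e+01,
        1.23936881e-02,  7.78942747e-03, -4.11284319e-06]), 'tcp_pos': array([0.23855907, 0.57720127, 0.23053012]), 'eef_rot': array([-1.54708086e-04,  1.94659708e-01,  9.80870523e-01, -7.68650783e-04]), 'contact_force': array([ 0.17186383, -0.19419686,  0.2232383 ]), 'wrist_torque': array([-0.00377313, -0.0017153 , -0.0191203 ]), 'width': 0.08504970541831952} -0.0187
```

View pics/top0.png

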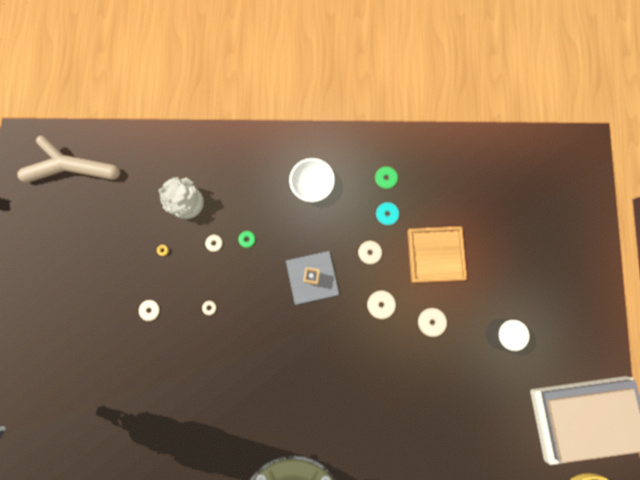

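View pics/scene0.png

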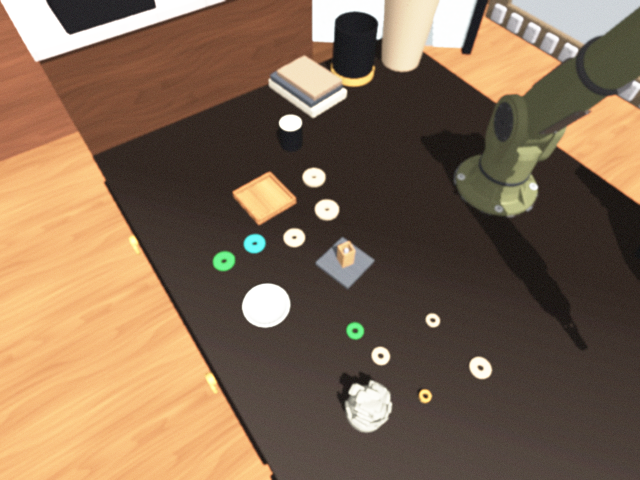

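The top image shows the sleeve and plinth at about (312,277), with the tray at (437,254). The twins are at (381,305) and (432,322). I also see discs at (370,252), (149,310), (213,243) and (209,308), and the collar at (162,250). The green and turquoise rings at (386,177), (387,213) and (246,239) are decoys. The scene view agrees with this layout.

```bash
cat > h.py <<'E'
import cv2, numpy as np
from station import ctrl,get_state,vision,models,ticket
def ray(cam,px,z):
    c=vision.camera_info(cam); R=c["R"]; C=-R.T@c["t"]
    d=R.T@np.linalg.solve(c["mtx"],np.array([px[0],px[1],1.])); return C+d*(z-C[2])/d[2]
def detect(cam="top",save=None):
    """bright low-saturation (stone) or yellow ring blobs: list of (x,y,diam_mm,hue,sat)"""
    im,_=vision.grab_frame(cam)
    if save: cv2.imwrite(save,im)
    hsv=cv2.cvtColor(im,cv2.COLOR_BGR2HSV); m=(im.max(2)>110).astype(np.uint8)
    out=[]
    for c in cv2.findContours(m,cv2.RETR_EXTERNAL,cv2.CHAIN_APPROX_NONE)[0]:
        if not 30<len(c)*1.0+10 or len(c)>130: continue
        f=np.zeros_like(m); cv2.drawContours(f,[c],-1,1,-1); A=f.sum()
        (u,v)=np.argwhere(f)[:, ::-1].mean(0)
        w=np.argwhere((f&m)>0); h,s,_=np.median(hsv[w[:,0],w[:,1]],0)
        p=ray(cam,(u,v),.009); C=vision.camera_info(cam); C=-C["R"].T@C["t"]
        e=cv2.fitEllipse(c)[1]; dist=np.linalg.norm(p-C)
        out.append((p[0].round(4),p[1].round(4),round(1000*(max(e)+1)*dist/vision.camera_info(cam)["mtx"][0,0],1),int(h),int(s),int(u),int(v)))
    return out
E
python3 - <<'E'
from h import *
for cam in("top","scene"):
    print(cam)
    for o in detect(cam): print(*o)
for t in("sleeve_c","tray_in","post_foot","post_tip"):
    for cam in("top","scene"):
        try:
            for r in models.masks_of(cam,t)[:1]:
                m=r["mask"].astype(np.uint8); c=max(cv2.findContours(m,0,1)[0],key=cv2.contourArea)
                print(t,cam,r["p"],r["point"],cv2.minAreaRect(c),np.argwhere(m)[:,::-1].mean(0))
        except Exception as e: print(t,cam,e)
# plinth via colour
im,d=vision.grab_frame("top")
cv2.imwrite("pics/crop1.png",cv2.resize(im[220:345,260:480],None,fx=3.5,fy=3.5,interpolation=cv2.INTER_CUBIC))
print(d[277,300],d[272,306],d[277,311],d[340,340],im[290,300],im[340,340])
E
```

```text
top
0.0942 -0.6709 118.9 22 151 588 476
0.4082 -0.5178 89.7 0 0 513 334
0.4619 0.219 42.4 20 52 208 307
0.4537 0.3662 62.4 30 30 148 309
0.5245 0.7078 27.4 13 67 13 278
0.6026 0.3437 37.2 21 147 161 249
0.6224 0.2162 51.9 20 48 213 242
0.6335 0.1336 47.3 65 137 246 238
scene
0.6022 0.3398 36.4 20 126 424 395
0.456 0.3648 64.3 24 17 480 367
0.6242 0.2145 49.6 22 25 380 355
0.6355 0.1325 45.8 66 137 354 330
0.4641 0.2175 41.9 21 45 432 319
0.7988 -0.2165 62.7 67 137 223 260
0.7048 -0.2188 62.6 90 143 254 243
0.6063 -0.1747 62.8 24 16 293 237
0.4765 -0.2032 73.9 24 15 326 209
0.0678 -0.077 29.5 36 10 461 176
0.4364 -0.326 74.0 24 16 313 176
-0.2696 -0.0455 97.4 30 74 542 138
0.3623 -0.5695 82.8 0 0 290 122
sleeve_c scene 0.91 [348.3, 257.4] ((345.5, 255.0), (24.0, 17.0), 90.0) [345.40057637 255.17867435]
tray_in scene 0.59 [265.0, 200.4] ((264.1087646484375, 197.32186889648438), (41.44364929199219, 51.10495376586914), 60.01836013793945) [263.89542484 197.98910675]
post_foot top 0.82 [308.4, 276.1] ((311.494140625, 277.2235412597656), (44.904605865478516, 45.55540084838867), 77.47119140625) [311.65215054 277.3655914 ]
post_foot scene 0.57 [345.2, 268.9] ((344.7652282714844, 262.5387268066406), (43.482704162597656, 42.44209671020508), 41.987213134765625) [344.23259373 265.05279265]
post_tip top 0.94 [313.3, 278.3] ((311.8448791503906, 277.1379699707031), (45.32230758666992, 45.16779708862305), 78.11134338378906) [311.98031915 277.36648936]
post_tip scene 0.84 [343.0, 267.5] ((344.5647277832031, 262.3411865234375), (43.81995391845703, 42.30144119262695), 40.60129928588867) [344.03921569 264.28808446]
1.1567783 1.1117231 1.1004797 1.1417851 [168 167 165] [56 70 86]
```

View pics/crop1.png

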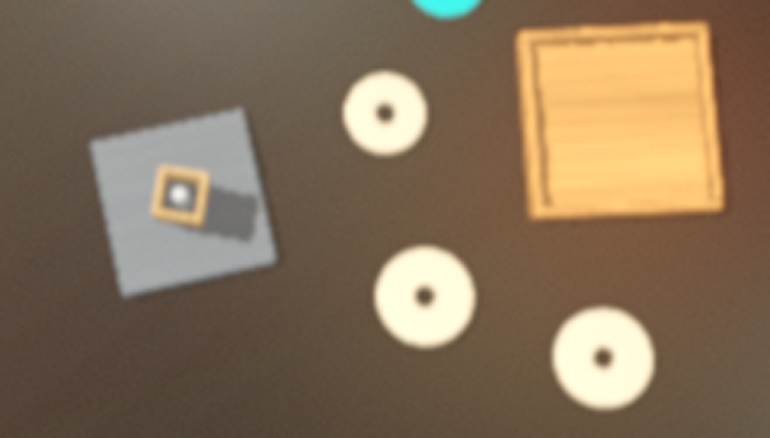

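```bash
cat > h2.py <<'E'
from h import *
THK={"t1":.011,"t2":.011,"L":.007,"M":.007,"S":.007,"T":.007,"C":.014}
def ring(cam,im,xy,ztop,thick,rad):
    """soft-area diameter (mm) and refined centre of the ring near xy, top face at ztop"""
    c=vision.camera_info(cam); R=c["R"]; K=c["mtx"]
    # orthorectify plane z=ztop around xy, 0.5 mm/px
    n=int(2*rad/.0005); g=(np.arange(n)-n/2+.5)*.0005
    X,Y=np.meshgrid(xy[0]+g,xy[1]+g); P=np.stack([X,Y,np.full_like(X,ztop)],-1)@R.T+c["t"]
    uv=P@K.T; uv=(uv[...,:2]/uv[...,2:]).astype(np.float32)
    p=cv2.remap(im,uv[...,0],uv[...,1],cv2.INTER_LINEAR).astype(float).max(2)
    rr=np.hypot(X-xy[0],Y-xy[1])
    bg=np.median(p[rr>rad*.93]); fg=np.percentile(p[rr<rad*.8],90)
    f=(p>(bg+fg)/2).astype(np.uint8)
    c=max(cv2.findContours(f,cv2.RETR_EXTERNAL,cv2.CHAIN_APPROX_NONE)[0],key=cv2.contourArea)
    q=np.zeros_like(f); cv2.drawContours(q,[c],-1,1,-1); w=np.argwhere(q); m=w.mean(0)
    return np.array([xy[0]+g[0]+m[1]*.0005,xy[1]+g[0]+m[0]*.0005]),1000*np.sqrt(4*q.sum()/np.pi)*.0005
E
python3 - <<'E'
from h2 import *
pts={"t1":(.4765,-.203),"t2":(.4364,-.326),"A":(.606,-.175),"B":(.455,.365),"C":(.623,.215),"D":(.463,.218),"col":(.602,.342),"g1":(.634,.133),"g2":(.80,-.217),"g3":(.705,-.219)}
for cam in("top","scene"):
    im,d=vision.grab_frame(cam)
    for k,p in pts.items():
        c,D=ring(cam,im,p,.009,.01,.05 if k not in("g1","C") else .037); c,D=ring(cam,im,c,.009,.01,D/2000+.012); print(cam,k,c.round(4),D.round(1))
    cv2.imwrite(f"pics/{cam}1.png",im)
im=cv2.imread("pics/top1.png"); cv2.imwrite("pics/crop2.png",cv2.resize(im[215:335,130:270],None,fx=5,fy=5,interpolation=cv2.INTER_CUBIC))
E
```

```text
top t1 [ 0.4762 -0.2014] 68.8
top t2 [ 0.4361 -0.3237] 69.0
top A [ 0.6043 -0.1738] 58.6
top B [0.4538 0.3662] 51.2
top C [0.6224 0.2161] 43.0
top D [0.4619 0.2189] 34.9
top col [0.6027 0.3438] 28.7
top g1 [0.6334 0.134 ] 41.0
top g2 [ 0.797  -0.2151] 56.8
top g3 [ 0.7029 -0.2176] 57.1
scene t1 [ 0.476 -0.204] 73.8
scene t2 [ 0.4359 -0.3266] 74.9
scene A [ 0.6059 -0.1754] 61.6
scene B [0.4558 0.3644] 51.3
scene C [0.6241 0.2143] 43.6
scene D [0.464  0.2174] 36.0
scene col [0.6019 0.3396] 29.0
scene g1 [0.635  0.1324] 41.9
scene g2 [ 0.7986 -0.2169] 58.8
scene g3 [ 0.7045 -0.2194] 60.1
```

View pics/crop2.png

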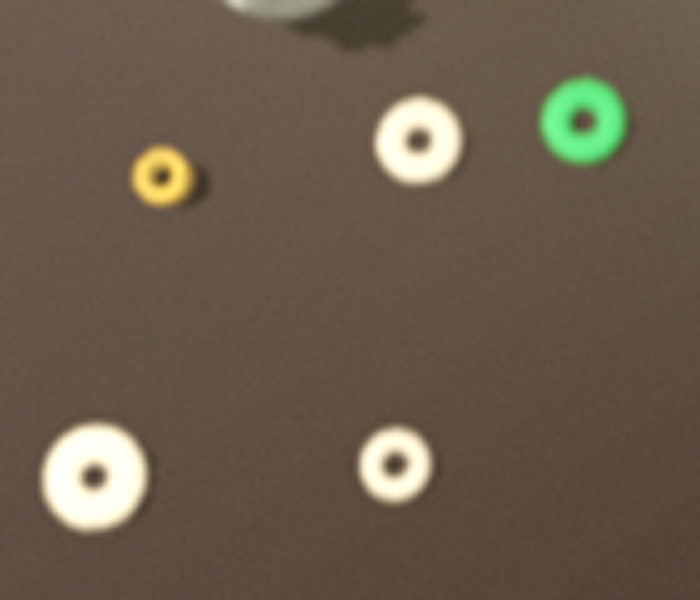

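```bash
cat > h3.py <<'E'
from h2 import *
def quat(th): f=(np.radians(th)+np.pi/2)/2; return np.array([0,np.cos(f),np.sin(f),0])
def go(xy,z,th):
    """joint move, tool down, jaw axis at th deg (mod 180), the nearer half turn"""
    q0=get_state()["qpos"]; best=None
    for t in(th,th+180):
        q=ctrl.ik([xy[0],xy[1],z],quat(t))
        if q is not None:
            c=np.abs(np.array(q)-q0).max()
            if best is None or c<best[0]: best=(c,t)
    if best is None: raise ctrl.Unreachable("go")
    ctrl.movep([xy[0],xy[1],z],quat(best[1])); return best[1]
def st(tag=""):
    s=get_state(); print(tag,"t%.1f"%s["time"],"tcp",s["tcp_pos"].round(4),"F",s["contact_force"].round(2),"w%.4f"%s["width"],flush=True); return s
def line(xy,z,v=.15): ctrl.movel([xy[0],xy[1],z],max_speed=v)
E
python3 - <<'E'
from h3 import *
P=lambda u,v,z: ray("top",(u,v),z)[:2]
tip=P(311.0,275.07,.068); pl=P(312,277.4,.012); slv=P(*(np.array([181,194.75])/3.5+[260,220]-.36),.072); tray=P(436.6,254.0,.022)
print(tip,pl,slv,tray)
st(); th=-10.6
print(go(slv,.16,th)); st("above")
line(slv,.045,.12); st("down")
ctrl.close_gripper(30); st("closed")
line(slv,.16,.12); st("lift")
go(tray,.16,0.); line(tray,.055,.12); st(); line(tray,.041,.04); st("placed")
ctrl.ungrasp(); line(tray,.16,.2); st("open")
im,_=vision.grab_frame("scene"); cv2.imwrite("pics/scene2.png",im)
E
```

```text
[ 0.53915385 -0.03237652] [ 0.53866492 -0.03267259] [ 0.53829834 -0.03337259] [ 0.59925234 -0.33608331]
 t0.8 tcp [0.2387 0.5776 0.2313] F [-1.06 -0.72  0.49] w0.0856
-10.6
above t3.2 tcp [ 0.5385 -0.032   0.16  ] F [0.18 0.32 0.46] w0.0853
down t4.3 tcp [ 0.5388 -0.0334  0.0456] F [-0.47 -0.36 -0.17] w0.0852
closed t4.8 tcp [ 0.5384 -0.0334  0.0453] F [-0.86 -0.18  3.4 ] w0.0314
lift t5.9 tcp [ 0.5378 -0.0333  0.1593] F [ 0.48  0.66 -0.05] w0.0312
 t8.1 tcp [ 0.5998 -0.3364  0.0559] F [-0.22  0.25 -0.2 ] w0.0316
placed t8.6 tcp [ 0.5991 -0.336   0.0407] F [-0.48  0.11 -0.64] w0.0317
open t10.0 tcp [ 0.5987 -0.3356  0.1589] F [0.37 0.06 0.46] w0.0852
```

View pics/scene2.png

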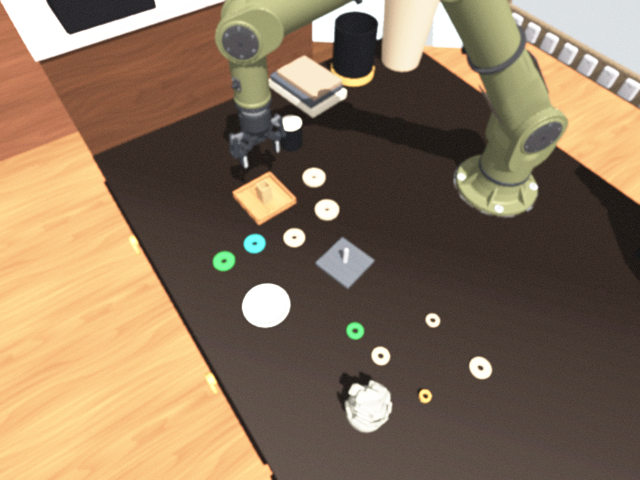

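The scene view shows the sleeve standing in the tray at (264,192) and the post bare at (346,256). Next I'll centre and weigh twin 1.

```bash
cat > h4.py <<'E'
from h3 import *
def drop(w): L=.057; return L*(.9947-np.sqrt(1-(w/2/L-.103)**2))
def fz(n=25):
    a=[]
    for _ in range(n): a.append(get_state()["contact_force"]); ctrl.pause(.02)
    return np.mean(a,0)
def gz(w): return .0026-drop(w)
def pick(xy,w,th,force=30,squeeze=True,up=.13):
    """centre by squeezing across, then grasp with jaw axis th; returns lifted weight N"""
    if squeeze:
        go(xy,.07,th+90); line(xy,gz(w),.1); ctrl.close_gripper(20); st("sq"); ctrl.ungrasp(); line(xy,.05,.2)
    go(xy,up,th); f0=fz(); line(xy,gz(w),.1); ctrl.close_gripper(force); s=st("grip")
    line(xy,up,.12); f1=fz(); st("lift"); W=f0[2]-f1[2]; print("weight",W.round(2),(f1-f0).round(2)); return W
def lookdisc(p,ztop,w,cam="top"):
    im,_=vision.grab_frame(cam); c,D=ring(cam,im,p,ztop,0,w/2+.016); c,D=ring(cam,im,c,ztop,0,w/2+.012); return c,D
E
python3 - <<'E'
from h4 import *
c1,D=lookdisc((.4762,-.2014),.011,.066); print("t1",c1,D)
pick(c1,.066,20)
im,_=vision.grab_frame("scene"); cv2.imwrite("pics/s3.png",im[60:360,160:560])
E
```

```text
t1 [ 0.47612688 -0.2011313 ] 68.8010633452649
sq t12.2 tcp [ 0.4768 -0.2017 -0.0029] F [-0.28 -0.56  6.35] w0.0643
grip t16.3 tcp [ 0.4763 -0.2013 -0.0029] F [-1.95  0.54  9.62] w0.0648
lift t18.0 tcp [ 0.4761 -0.2011  0.1298] F [ 0.01 -0.62 -2.66] w0.0644
weight 2.65 [ 0.02  0.14 -2.65]
```

View pics/s3.png

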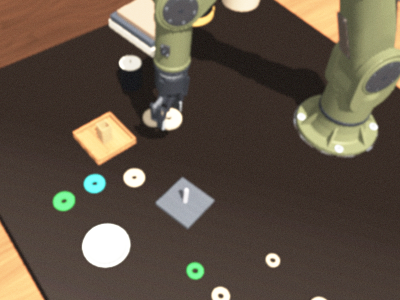

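Lifting shows 2.65 N, so this is the heavy twin and it goes on first.

```bash
cat > h5.py <<'E'
from h4 import *
POST=np.array([.5389,-.0326])
def insert(zseat,w,th,off=None,gap=.0007,post=POST):
    """disc bottom lies off above TCP; lower over the post with lateral give, release at zseat+gap"""
    if off is None: off=-gz(w)
    xy=np.array(post,float); go(xy,.115,th); ctrl.pause(.2); f0=fz(15); z=max(.072-off,zseat+.004-off); line(xy,z,.1); zt=zseat+gap-off; trace=[]
    ok=True
    while z>zt+1e-6:
        z=max(zt,z-.003); line(xy,z,.04); f=fz(5)-f0; trace.append((round(z+off-.012,4),*f.round(1)))
        if np.hypot(*f[:2])>1.5: xy=xy+np.clip(f[:2]*.0002,-.0008,.0008); line(xy,z,.03)
        if f[2]>10: ok=False; break
    print(ok,"xy",xy.round(4)); print(*trace,sep="\n"); st("seat"); return ok,xy
E
python3 - <<'E'
from h5 import *
insert(.012,.066,20)
E
```

```text
True xy [ 0.5389 -0.0326]
(np.float64(0.057), np.float64(0.2), np.float64(0.3), np.float64(0.3))
(np.float64(0.054), np.float64(-0.0), np.float64(0.0), np.float64(0.3))
(np.float64(0.051), np.float64(0.1), np.float64(0.0), np.float64(-0.1))
(np.float64(0.048), np.float64(0.3), np.float64(0.1), np.float64(0.0))
(np.float64(0.045), np.float64(-0.1), np.float64(0.0), np.float64(0.5))
(np.float64(0.042), np.float64(0.1), np.float64(-0.0), np.float64(0.5))
(np.float64(0.039), np.float64(-0.4), np.float64(-0.1), np.float64(-0.2))
(np.float64(0.036), np.float64(0.2), np.float64(-0.1), np.float64(-0.0))
(np.float64(0.033), np.float64(0.1), np.float64(0.0), np.float64(0.3))
(np.float64(0.03), np.float64(-0.3), np.float64(0.1), np.float64(0.6))
(np.float64(0.027), np.float64(-0.1), np.float64(0.0), np.float64(0.4))
(np.float64(0.024), np.float64(-0.2), np.float64(-0.2), np.float64(0.1))
(np.float64(0.021), np.float64(0.1), np.float64(-0.4), np.float64(0.4))
(np.float64(0.018), np.float64(-0.0), np.float64(0.1), np.float64(0.3))
(np.float64(0.015), np.float64(-0.6), np.float64(0.2), np.float64(-0.1))
(np.float64(0.012), np.float64(-0.2), np.float64(-0.0), np.float64(0.3))
(np.float64(0.009), np.float64(0.4), np.float64(-0.0), np.float64(0.3))
(np.float64(0.006), np.float64(0.0), np.float64(-0.0), np.float64(0.3))
(np.float64(0.003), np.float64(-0.0), np.float64(-0.2), np.float64(0.9))
(np.float64(0.0007), np.float64(-1.0), np.float64(0.5), np.float64(7.5))
seat t26.5 tcp [ 0.5392 -0.0327  0.0092] F [-1.55  0.53  5.34] w0.0648
```

```bash
cat >> h5.py <<'E'
def release(xy): ctrl.ungrasp(); line(xy,.12,.15); st("released")
E
python3 - <<'E'
from h5 import *
s=get_state(); release(s["tcp_pos"][:2])
go((.45,-.12),.15,20)
c,D=lookdisc((.4361,-.3237),.011,.066); print("t2",c,D)
W=pick(c,.066,20)
if .4<W<1.6:
    im,_=vision.grab_frame("top"); cv2.imwrite("pics/t4.png",cv2.resize(im[215:335,250:390],None,fx=5,fy=5,interpolation=cv2.INTER_CUBIC))
E
```

```text
released t27.8 tcp [ 0.5387 -0.0326  0.1193] F [-0.64  0.23  0.37] w0.0854
t2 [ 0.43818912 -0.3238767 ] 65.88468652037706
sq t30.5 tcp [ 0.4386 -0.3242 -0.0028] F [-1.72  0.74  7.64] w0.0660
grip t34.6 tcp [ 0.4384 -0.3241 -0.0032] F [-0.99  0.48  4.72] w0.0634
lift t36.3 tcp [ 0.4381 -0.3238  0.1298] F [ 0.14 -0.11 -0.52] w0.0634
weight 0.77 [-0.06 -0.23 -0.77]
```

View pics/t4.png

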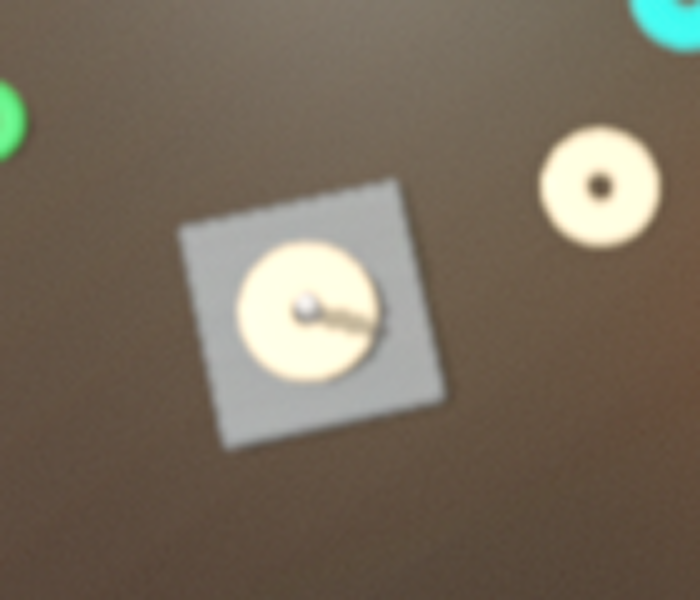

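The heavy twin lies centred on the plinth at (306,310) in the crop. The other twin weighs 0.8 N, so it is the light one. I'll insert it now.

```bash
python3 - <<'E'
from h5 import *
ok,xy=insert(.023,.066,20)
if ok:
    release(xy)
    go((.45,-.12),.15,20)
    im,_=vision.grab_frame("top"); cv2.imwrite("pics/t5.png",cv2.resize(im[215:335,250:390],None,fx=5,fy=5,interpolation=cv2.INTER_CUBIC))
    c,D=ring("top",im,(.6043,-.1738),.007,0,.044); print(c,D)
E
```

```text
True xy [ 0.539  -0.0329]
(np.float64(0.057), np.float64(0.5), np.float64(-0.1), np.float64(0.1))
(np.float64(0.054), np.float64(-0.2), np.float64(0.0), np.float64(-0.1))
(np.float64(0.051), np.float64(0.1), np.float64(0.2), np.float64(-0.1))
(np.float64(0.048), np.float64(-0.0), np.float64(-0.1), np.float64(-0.4))
(np.float64(0.045), np.float64(0.4), np.float64(-0.6), np.float64(-0.0))
(np.float64(0.042), np.float64(0.3), np.float64(-0.8), np.float64(-0.4))
(np.float64(0.039), np.float64(0.5), np.float64(-1.2), np.float64(-0.6))
(np.float64(0.036), np.float64(0.8), np.float64(-1.1), np.float64(-0.6))
(np.float64(0.033), np.float64(0.3), np.float64(-1.0), np.float64(-0.5))
(np.float64(0.03), np.float64(0.3), np.float64(-1.6), np.float64(-0.8))
(np.float64(0.027), np.float64(0.3), np.float64(0.3), np.float64(-0.1))
(np.float64(0.024), np.float64(0.1), np.float64(0.1), np.float64(0.1))
(np.float64(0.021), np.float64(-0.1), np.float64(0.2), np.float64(-0.0))
(np.float64(0.018), np.float64(-0.0), np.float64(-0.2), np.float64(0.0))
(np.float64(0.015), np.float64(0.1), np.float64(-0.1), np.float64(0.6))
(np.float64(0.012), np.float64(0.2), np.float64(0.2), np.float64(-0.0))
(np.float64(0.0117), np.float64(-1.2), np.float64(0.1), np.float64(2.5))
seat t44.5 tcp [ 0.5389 -0.0329  0.0198] F [-0.73 -0.04  1.35] w0.0634
released t45.6 tcp [ 0.5384 -0.0329  0.1193] F [ 0.05  0.81 -0.54] w0.0856
[ 0.60455051 -0.17396991] 58.7190998495619
```

View pics/t5.png

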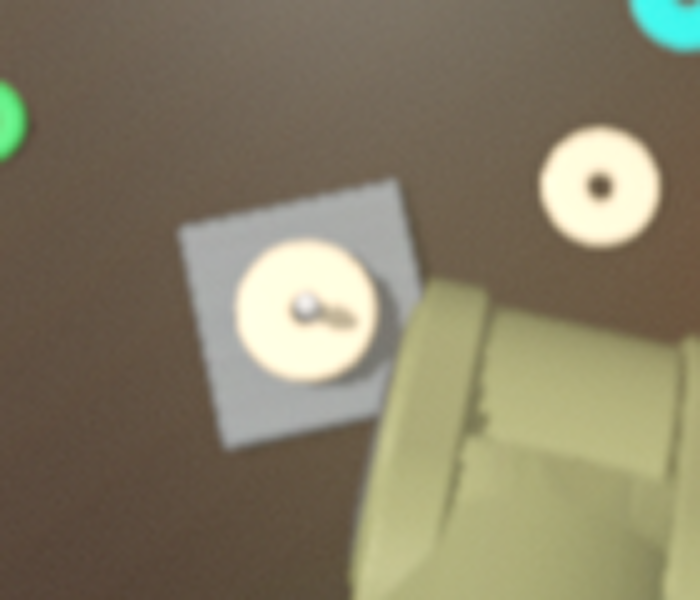

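Both twins are home and concentric at about (306,310) in the crop. Next is the 56 mm disc, with checks.

```bash
cat >> h5.py <<'E'
def cycle(c,w,th,zseat,park,off=None,ztop=.007):
    pick(c,w,th); s=get_state()
    if abs(s["width"]-w)>.004: print("GRIP?"); return False
    ok,xy=insert(zseat,w,th)
    s=get_state()
    if not ok or abs(s["width"]-w)>.004: print("STOP"); return False
    release(xy); go(park,.15,th); im,_=vision.grab_frame("top")
    print("on post",*ring("top",im,xy,zseat+ztop,0,w/2+.005)); return im
E
python3 - <<'E'
from h5 import *
im=cycle((.6046,-.174),.056,20,.034,(.45,-.12))
if im is not False:
  for n,p,w in(("M",(.4538,.3662),.048),("S",(.6224,.2161),.04),("T",(.4619,.2189),.032),("C",(.6027,.3438),.024)):
    print(n,*ring("top",im,p,.014 if n=="C" else .007,0,w/2+.014))
  cv2.imwrite("pics/t6.png",im)
E
```

```text
sq t48.7 tcp [ 6.051e-01 -1.741e-01 -4.000e-04] F [-1.42 -0.85  6.22] w0.0546
grip t52.9 tcp [ 6.049e-01 -1.741e-01 -6.000e-04] F [-2.01 -0.11  5.91] w0.0535
lift t54.6 tcp [ 0.6045 -0.174   0.1298] F [0.31 0.49 0.21] w0.0533
weight 0.36 [ 0.07 -0.18 -0.36]
True xy [ 0.5389 -0.0326]
(np.float64(0.057), np.float64(-0.5), np.float64(-0.3), np.float64(-0.2))
(np.float64(0.054), np.float64(-0.5), np.float64(-0.1), np.float64(0.0))
(np.float64(0.051), np.float64(-0.4), np.float64(-0.1), np.float64(0.2))
(np.float64(0.048), np.float64(-0.3), np.float64(-0.6), np.float64(0.2))
(np.float64(0.045), np.float64(-0.2), np.float64(-0.2), np.float64(0.3))
(np.float64(0.042), np.float64(-0.7), np.float64(-0.5), np.float64(0.5))
(np.float64(0.039), np.float64(-0.8), np.float64(-0.1), np.float64(0.1))
(np.float64(0.036), np.float64(-0.0), np.float64(0.1), np.float64(-0.1))
(np.float64(0.033), np.float64(-0.0), np.float64(-0.1), np.float64(-0.2))
(np.float64(0.03), np.float64(-0.1), np.float64(0.4), np.float64(0.2))
(np.float64(0.027), np.float64(-0.7), np.float64(-0.2), np.float64(0.1))
(np.float64(0.024), np.float64(-0.2), np.float64(-0.5), np.float64(-0.3))
(np.float64(0.0227), np.float64(-1.0), np.float64(-0.3), np.float64(4.4))
seat t60.6 tcp [ 0.5391 -0.0326  0.0334] F [-1.31 -0.16  3.49] w0.0536
released t61.8 tcp [ 0.5385 -0.0326  0.1195] F [-0.48 -0.36  0.03] w0.0854
on post [ 0.5385687  -0.02941898] 64.40663348403766
M [0.45383105 0.3669503 ] 51.27611198090307
S [0.63341104 0.23492642] 43.46091191650969
T [0.46201441 0.21939165] 35.05701742241653
C [0.60193061 0.34201121] 28.646167048696277
```

```bash
python3 - <<'E'
import cv2
im=cv2.imread("pics/t6.png"); cv2.imwrite("pics/t6c.png",cv2.resize(im[180:330,130:390],None,fx=3,fy=3,interpolation=cv2.INTER_CUBIC))
E
```

```text
(no output)
```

View pics/t6c.png

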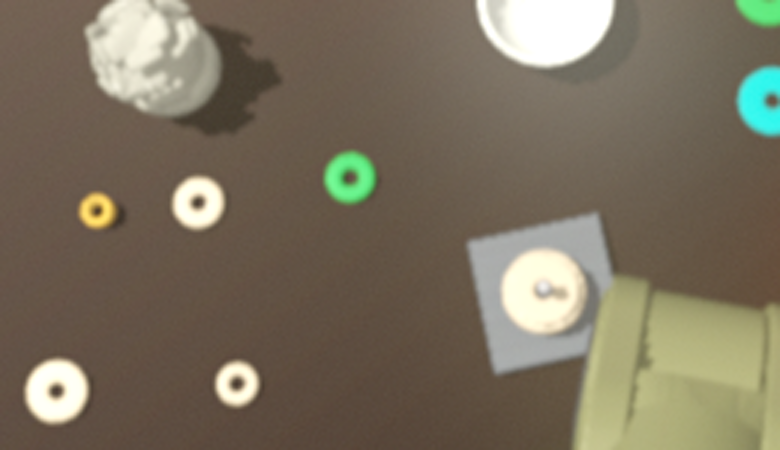

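The 56 mm disc is on the post at (543,290). The 40 mm disc was knocked aside and now sits at (198,203) in the crop, world (0.633, 0.235). Next is the 48 mm disc.

```bash
python3 - <<'E' | grep -v "^(np"
from h5 import *
im=cycle((.4538,.3668),.048,20,.041,(.45,-.12))
if im is not False:
  for n,p,w in(("S",(.6334,.235),.04),("T",(.462,.2193),.032),("C",(.602,.342),.024)):
    print(n,*ring("top",im,p,.014 if n=="C" else .007,0,w/2+.014))
  cv2.imwrite("pics/t7c.png",cv2.resize(im[180:330,130:390],None,fx=3,fy=3,interpolation=cv2.INTER_CUBIC))
E
```

```text
sq t65.5 tcp [0.4541 0.367  0.0009] F [-0.56 -1.28  6.6 ] w0.0464
grip t69.8 tcp [0.454  0.3669 0.0005] F [-0.87 -0.98  6.  ] w0.0455
lift t71.5 tcp [0.4538 0.3667 0.1298] F [ 0.31  0.54 -0.45] w0.0455
weight 0.28 [-0.12  0.09 -0.28]
True xy [ 0.5389 -0.0326]
seat t77.7 tcp [ 0.5389 -0.0326  0.0416] F [-0.07 -0.4  -0.89] w0.0457
released t78.8 tcp [ 0.5385 -0.0326  0.1195] F [-1.3  -0.19 -0.22] w0.0857
on post [ 0.53997279 -0.02743272] 55.6234850913393
S [0.61480465 0.25510261] 33.75249742836501
T [0.46200604 0.21942815] 35.00249636699375
C [0.60194262 0.34203123] 28.55713445713473
```

View pics/t7c.png

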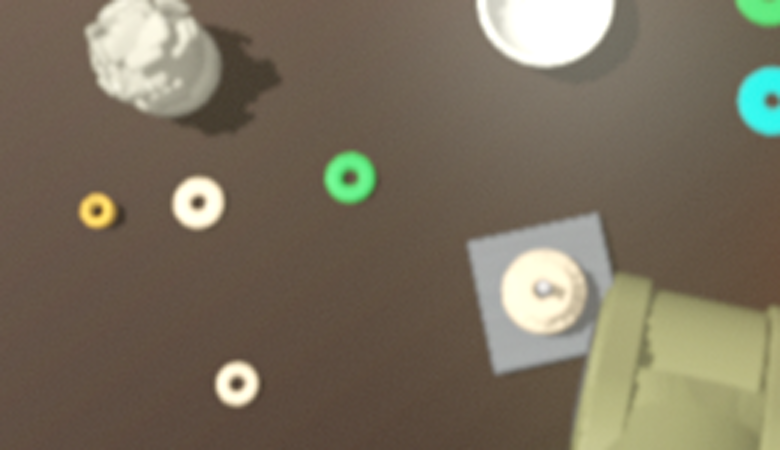

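The 48 mm disc appears on the stack. The 40 mm disc is really at about px (196,247), world roughly (0.612, 0.257), because my earlier search window was off. I'll refine that, check the stack height from depth, and continue.

```bash
cat >> h5.py <<'E'
def height(r0,r1,cam="top",xy=POST,zg=.04):
    c=vision.camera_info(cam); R=c["R"]; C=-R.T@c["t"]; im,d=vision.grab_frame(cam)
    u,v=np.meshgrid(np.arange(640),np.arange(480)); k=np.stack([u,v,np.ones_like(u)],-1)@np.linalg.inv(c["mtx"]).T
    P=(k*d[...,None]-c["t"])@R; r=np.hypot(P[...,0]-xy[0],P[...,1]-xy[1]); m=(r>r0)&(r<r1)&(d>0)
    z=P[...,2][m]; return m.sum(),np.percentile(z,[10,50,90]).round(4)
E
python3 - <<'E' | grep -v "^(np"
from h5 import *
print("M top (59)",height(.011,.021)); print("L ring(54?)",height(.025,.027)); print("twin ring (34)",height(.029,.032))
im,_=vision.grab_frame("top"); p,D=ring("top",im,(.612,.2575),.007,0,.034); p,D=ring("top",im,p,.007,0,.032); print(p,D)
if 42<D<45:
  im=cycle(p,.040,20,.048,(.45,-.12))
  if im is not False:
    for n,p,w in(("T",(.462,.2193),.032),("C",(.602,.342),.024)): print(n,*ring("top",im,p,.014 if n=="C" else .007,0,w/2+.018))
    print("S top",height(.010,.017))
E
```

```text
M top (59) (np.int64(175), array([0.045 , 0.0483, 0.0507]))
L ring(54?) (np.int64(52), array([0.0347, 0.0411, 0.0457]))
twin ring (34) (np.int64(98), array([0.0122, 0.0328, 0.0369]))
[0.61085924 0.26005945] 43.15958125315332
sq t82.5 tcp [0.6111 0.2601 0.0017] F [-1.02 -0.62  6.53] w0.0379
grip t87.0 tcp [0.611  0.2601 0.0018] F [-0.77 -0.76  5.72] w0.0376
lift t88.6 tcp [0.6108 0.26   0.1298] F [ 0.67  0.24 -1.39] w0.0375
weight 0.51 [-0.04 -0.22 -0.51]
True xy [ 0.5389 -0.0326]
seat t93.5 tcp [ 0.5391 -0.0326  0.0499] F [ 0.18 -0.63  0.33] w0.0374
released t94.6 tcp [ 0.5386 -0.0326  0.1196] F [-0.69  0.09 -0.61] w0.0854
on post [ 0.54074834 -0.02370392] 40.16855502835066
T [0.46201439 0.21945158] 35.03431062722224
C [0.60193343 0.34200703] 28.740461976922653
S top (np.int64(109), array([0.0522, 0.0554, 0.0579]))
```

Depth puts the top of the 48 mm disc at 48.3 mm and the 40 mm disc at 55.4 mm, against expected 48 and 55. Next are the 32 mm disc and the collar.

```bash
python3 - <<'E' | grep -v "^(np"
from h5 import *
im=cycle((.4620,.2194),.032,20,.055,(.45,-.12))
if im is not False:
    print("T top (62)",height(.010,.0135))
    p,D=ring("top",im,(.602,.342),.014,0,.03); print("C",p,D)
    cv2.imwrite("pics/t8c.png",cv2.resize(im[180:330,130:390],None,fx=3,fy=3,interpolation=cv2.INTER_CUBIC))
E
```

```text
sq t98.0 tcp [0.4622 0.2194 0.0025] F [-0.82 -0.37  5.43] w0.0302
grip t102.5 tcp [0.4621 0.2195 0.0025] F [-1.14 -0.02  5.74] w0.0294
lift t104.1 tcp [0.4619 0.2193 0.1298] F [0.29 0.1  0.58] w0.0291
weight 0.22 [-0.18  0.05 -0.22]
True xy [ 0.5389 -0.0326]
seat t108.1 tcp [ 0.5389 -0.0326  0.0577] F [-0.24  0.34  0.54] w0.0297
released t109.3 tcp [ 0.5387 -0.0325  0.1197] F [0.26 0.05 0.13] w0.0857Traceback (most recent call last):
  File "<stdin>", line 2, in <module>
  File "h5.py", line 21, in cycle
    print("on post",*ring("top",im,xy,zseat+ztop,0,w/2+.005)); return im
                     ~~~~^^^^^^^^^^^^^^^^^^^^^^^^^^^^^^^^^^^
  File "h2.py", line 14, in ring
    c=max(cv2.findContours(f,cv2.RETR_EXTERNAL,cv2.CHAIN_APPROX_NONE)[0],key=cv2.contourArea)
ValueError: max() iterable argument is empty
```

```bash
sed -i '/print("on post"/c\    return im' h5.py; python3 - <<'E' | grep -v "^(np"
from h5 import *
print("T top (62)",height(.010,.0135))
im,_=vision.grab_frame("top"); cv2.imwrite("pics/t8c.png",cv2.resize(im[180:330,130:390],None,fx=3,fy=3,interpolation=cv2.INTER_CUBIC))
p,D=ring("top",im,(.602,.342),.014,0,.03); print("C",p,D)
im,_=vision.grab_frame("scene"); a=cv2.resize(im[215:285,300:400],None,fx=4,fy=4,interpolation=cv2.INTER_CUBIC)
b=cv2.imread("pics/t8c.png"); o=np.zeros((450,800,3),np.uint8); o[:280,:400]=a; o[:280,400:]=b[150:430,380:780]; cv2.imwrite("pics/t8d.png",o)
E
```

```text
T top (62) (np.int64(52), array([0.0569, 0.0616, 0.0629]))
C [0.60194085 0.34203406] 28.718302789374615
```

View pics/t8d.png

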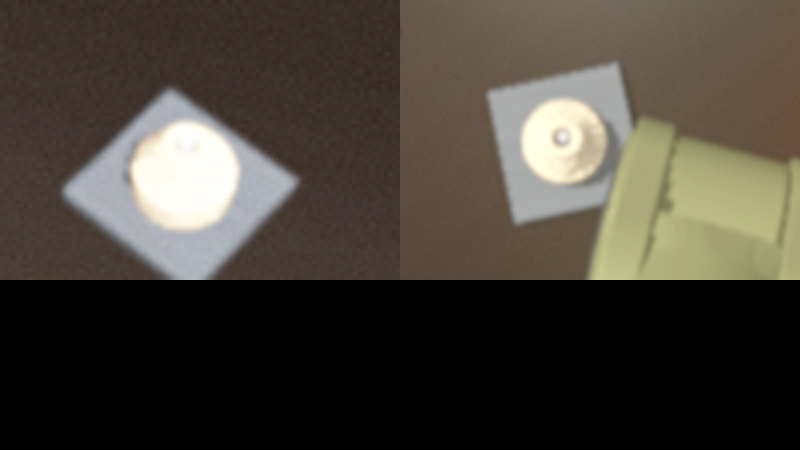

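The 32 mm disc top is at 61.6 mm, against 62 expected, and the stack is concentric. The collar hasn't moved. Placing it now.

```bash
python3 - <<'E' | grep -v "^(np"
from h5 import *
im=cycle((.6019,.3420),.024,20,.062,(.45,-.15))
print("C top (76)",height(.007,.0115)); print("T ledge (62)",height(.013,.0155))
if im is not False:
    a=cv2.resize(im[230:330,260:430],None,fx=4,fy=4,interpolation=cv2.INTER_CUBIC)[:400,:]
    cv2.imwrite("pics/t9.png",a)
s,_=vision.grab_frame("scene"); cv2.imwrite("pics/s9.png",s)
E
```

```text
sq t113.3 tcp [0.6021 0.342  0.0029] F [-1.11 -1.26  2.43] w0.0221
grip t117.9 tcp [0.6021 0.3421 0.0028] F [-0.35  0.66  2.07] w0.0218
lift t119.5 tcp [0.6019 0.342  0.1298] F [-0.82 -0.89 -0.36] w0.0220
weight 0.32 [-0.14  0.13 -0.32]
True xy [ 0.5389 -0.0326]
seat t123.3 tcp [ 0.5389 -0.0326  0.0653] F [-0.51 -0.15  0.03] w0.0221
released t124.4 tcp [ 0.5388 -0.0325  0.1198] F [-0.6  -0.02 -0.06] w0.0854
C top (76) (np.int64(58), array([0.0485, 0.0725, 0.0777]))
T ledge (62) (np.int64(38), array([0.0544, 0.0604, 0.0644]))
```

View pics/t9.png

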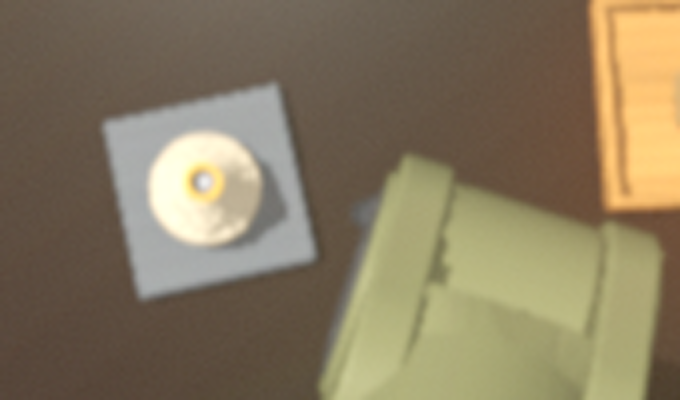

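View pics/s9.png

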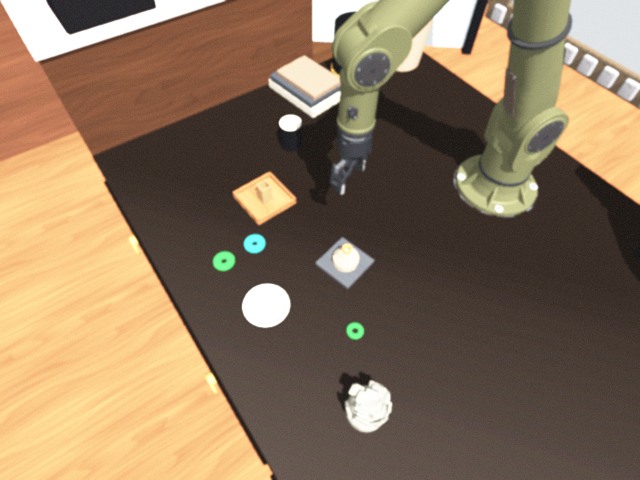

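The collar sits concentric with the post at (204,182) in the crop. The sleeve stands in the tray, and the coral, candle and bowl haven't moved. Handing in.

```bash
python3 - <<'E'
from h5 import *
st(); ticket.close_job()
E
```

```text
t125.3 tcp [ 0.4506 -0.1488  0.1494] F [-0.34  0.78  0.07] w0.0857
the job is handed in; nothing more can be done
```

The ornament is assembled and handed in at 125 s of the 210 s allowed; no verdict was reported.

**What I did:** I took the sleeve off the post and stood it in the tray. The two large discs weighed 2.65 N and 0.77 N when lifted, so the 2.65 N one went on first and its light twin on it. The 56, 48, 40 and 32 mm discs followed in order, then the brass collar. The 40 mm disc was knocked aside partway through, so I found it again before picking it up. I noticed no slackening of the grip.

**Last checks:**
- **Stack height:** depth put the tops of the 48, 40 and 32 mm discs at 48.3, 55.4 and 61.6 mm, against 48, 55 and 62 expected.
- **Collar:** its depth reading was spread out (median 72.5 mm, 90th percentile 77.7 mm, 76 expected), because few pixels fall on it. The picture shows it centred with the post tip through it.
- **Seating:** the twins and the 56 mm disc showed contact at their seats. The other discs and the collar were let go about 0.7 mm above theirs.
- **Unreliable readings:** the automatic "on post" centre check was 3 to 9 mm off, confused by the larger disc below, and it crashed on the 32 mm disc. I used pictures and depth instead.
- **Bystanders:** by eye in the last picture, the coral, candle, bowl and green and turquoise look-alikes had not moved.

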